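# Set the four keepers of a drill jig in crosswise order

## Task

Set the keepers of the drill jig over the disc: with a fingertip press down the red cap, then the yellow one opposite, then the green, then the blue opposite it, one at a time in that order, each until the white band on its stem has wholly sunk into its guide post. Press lightly: a few newtons move a keeper, and it must not be rammed against its stop (always under 20 newtons). Pick nothing up, and leave the disc, the brass plug and everything around the jig where they are.

Things in the scene. Friction and masses are not known exactly. Their poses are not given: they have to be found in the camera images.
- jig: drill jig: dark steel round plate 230 mm across, 20 mm thick, fixed; origin at the centre of its underside, z up. Four keepers stand 80 mm from its centre: red on its +x, yellow -x, green +y, blue -y. It may be turned to any angle. Each keeper has a 10 mm wide steel arm, 16 mm below its cap's top, reaching in over the disc's rim without touching it.
- keeper_red (a joint): how far the red keeper has been pushed down (m): 0 is fully up, 0.014 is its hard stop; it starts between 0 and 0.003. It slides straight down in its guide post against about 3 N of steady friction, has no spring and stays where it is left. An 8 mm white band on its stem shows above the guide post; it has wholly sunk into the post when the value reaches 0.008.
- keeper_red_top (a point): centre of the top of the red keeper's push cap, a flat round plastic cap 34 mm across, 10 mm thick; 78 mm above the table when the keeper is fully up, 64 mm at its stop. The cap sits on a black rubber cushion that gives 1 mm for each 2 N (1.5 mm while the keeper slides, 6 mm at most) and springs back on release.
- keeper_yellow (a joint): how far the yellow keeper has been pushed down (m): 0 is fully up, 0.014 is its hard stop; it starts between 0 and 0.003. It slides straight down in its guide post against about 3 N of steady friction, has no spring and stays where it is left. An 8 mm white band on its stem shows above the guide post; it has wholly sunk into the post when the value reaches 0.008.
- keeper_yellow_top (a point): centre of the top of the yellow keeper's push cap, a flat round plastic cap 34 mm across, 10 mm thick; 78 mm above the table when the keeper is fully up, 64 mm at its stop. The cap sits on a black rubber cushion that gives 1 mm for each 2 N (1.5 mm while the keeper slides, 6 mm at most) and springs back on release.
- keeper_green (a joint): how far the green keeper has been pushed down (m): 0 is fully up, 0.014 is its hard stop; it starts between 0 and 0.003. It slides straight down in its guide post against about 3 N of steady friction, has no spring and stays where it is left. An 8 mm white band on its stem shows above the guide post; it has wholly sunk into the post when the value reaches 0.008.
- keeper_green_top (a point): centre of the top of the green keeper's push cap, a flat round plastic cap 34 mm across, 10 mm thick; 78 mm above the table when the keeper is fully up, 64 mm at its stop. The cap sits on a black rubber cushion that gives 1 mm for each 2 N (1.5 mm while the keeper slides, 6 mm at most) and springs back on release.
- keeper_blue (a joint): how far the blue keeper has been pushed down (m): 0 is fully up, 0.014 is its hard stop; it starts between 0 and 0.003. It slides straight down in its guide post against about 3 N of steady friction, has no spring and stays where it is left. An 8 mm white band on its stem shows above the guide post; it has wholly sunk into the post when the value reaches 0.008.
- keeper_blue_top (a point): centre of the top of the blue keeper's push cap, a flat round plastic cap 34 mm across, 10 mm thick; 78 mm above the table when the keeper is fully up, 64 mm at its stop. The cap sits on a black rubber cushion that gives 1 mm for each 2 N (1.5 mm while the keeper slides, 6 mm at most) and springs back on release.
- disc: aluminium disc being drilled, 112 mm across, 8 mm thick, with a 24 mm centre hole, lying loose at the middle of the jig plate between four brass stop pins that stand 10 mm above the plate; origin at the centre of its underside
- plug: loose brass centring plug standing in the disc's hole at the middle of the jig, with a knob 26 mm across; its top is 60 mm above the table; origin at the centre of its underside
- hammer: hammer with a wooden handle lying on the table on the robot's right; bystander
- oil_bottle: yellow oil bottle 52 mm across, 130 mm tall, standing on the table on the robot's left; origin at its underside; bystander
- bit_cup: blue open cup 72 mm across, 85 mm tall, standing on the table on the robot's left; origin at its underside; bystander
- screwdriver: screwdriver with an orange handle lying on the table beyond the jig; bystander
- chuck_key: small steel T-shaped chuck key lying on the table beyond the jig; bystander
- spare_disc: spare aluminium disc 112 mm across, 8 mm thick, lying on the table on the robot's right; bystander
Things that resemble listed ones, but are neither listed nor needed, are in the scene too. Several things have the shape of the jig; the one meant has the colours described above. Leave any orange look-alike of the disc alone.

How it is judged:
On the way, in this order (a step that is already met when the one before it is completed fails the run):
1. the red keeper is down (white band sunk, 8 mm or more), those after it in the order still up (value of joint keeper_red above 0.008 m and value of joint each of keeper_yellow, keeper_green, keeper_blue below 0.006 m), for 0.1 s.
2. the yellow keeper is down (white band sunk, 8 mm or more), those after it in the order still up (value of joint each of keeper_red, keeper_yellow above 0.008 m and value of joint each of keeper_green, keeper_blue below 0.006 m), for 0.1 s.
3. the green keeper is down (white band sunk, 8 mm or more), those after it in the order still up (value of joint each of keeper_red, keeper_yellow, keeper_green above 0.008 m and value of joint keeper_blue below 0.006 m), for 0.1 s.
4. the blue keeper is down (white band sunk, 8 mm or more), and so are all the others (value of joint each of keeper_red, keeper_yellow, keeper_green, keeper_blue above 0.008 m), for 0.1 s.
At the end, for the whole second after the job is handed in: all four keepers are pushed down 8 mm or more (of 14), and the disc and the brass plug lie still in the middle of the jig (within 8 mm of its centre, not raised more than 4 mm, the plug upright) (all of step 4 and z of each of disc, plug in the frame of jig below 0.024 m and horizontal distance between each of disc, plug and jig below 0.008 m and angle between plug's own z axis and vertical below 0.2 rad and linear speed of each of disc, plug below 0.02 m/s); the robot touches nothing.
It fails at once if a keeper is pushed down past 6 mm before the one ahead of it in the order (red, yellow, green, blue) is down 8 mm ((value of joint keeper_yellow above 0.006 m and value of joint keeper_red below 0.008 m) or (value of joint keeper_green above 0.006 m and value of joint keeper_yellow below 0.008 m) or (value of joint keeper_blue above 0.006 m and value of joint keeper_green below 0.008 m)).
It fails at once if the robot presses on the jig or a keeper with more than 20 N (contact force between any of the fingers, the arm and jig above 20 N).
It fails at once if the disc or the plug is lifted or shifted (more than 10 mm) (distance of any of disc, plug from where it was at the start of the episode above 0.01 m).
It fails at once if a thing around the jig is moved more than 20 mm (distance of any of hammer, oil_bottle, bit_cup, screwdriver, chuck_key, spare_disc from where it was at the start of the episode above 0.02 m).
It also fails if it takes over 45 s, if anything falls off the work surface, if the arm or the gripper's body presses on something with over 40 N, if the wrist force passes 120 N, or if a joint passes its speed limit or range.

## Robot

A 6-joint arm with a two-finger parallel gripper is mounted at the origin on the work surface. World frame = base frame: x ahead of the robot, y to its left, z up, the work surface at z = 0. Lengths are in m, angles in rad, forces in N, time in s.
With the tool pointing down it reaches from about 0.375 to 0.975 m from the base axis. Payload 3.8 kg.
Tool frame: the origin (TCP) lies where the fingers leave the gripper's body, on its centre line; the fingertips stand 73 mm ahead of it and the grasp point (between the pads) lies 54 mm ahead of it (nose_length is the distance from the TCP to the fingertips, in m); z points along the fingers, y is the line along which they close (so a half turn about z gives the same grasp; the last joint's range is limited). The gripper opens to 85 mm and grips with 20 to 120 N. Pads are 22 mm wide; open, the fingers measure 114 mm over their backs; the gripper's body (76 mm by 85 mm) begins 54 mm behind the grasp point. The pads swing forward as they close: fully open they stand 13 mm farther back than shut.
Start: joints at [-1.375, 0.264, 1.604, -0, 1.274, -0.037], TCP at [0.156, -0.657, 0.304] pointing down, gripper open.
Joint ranges: [-2.63, 2.63], [-0.94, 2.18], [0.31, 2.57], [-1.31, 4.45], [0, 2.66], [-2.55, 2.55]. Speed limits (rad/s): [2.57, 2.57, 3.14, 3.14, 3.14, 3.14].

## Interface

Orientations are given as a rotation vector (axis times angle).
In Python, from workcell import read_state, read_camera, calibration, finish_job, look_for, cut_out, tip_of, nose_length gives the robot as it stands.
- The arm moves only by the tool step_arm, never from a script. Its argument "targets" is a list of rows, each a list of 3 entries, a list of its own where there are three numbers: the turn, a rotation vector about the tool's x, y, z in rad, then the shift along the tool's x, y, z in mm, then the finger opening in mm, from 0 to 85.4. In form: [[[ax, ay, az], [x, y, z], grip], ...]. A call has 1 to 5 rows; each row shifts and turns the commanded pose from where the row before left it, along the tool's axes as they then stand; what a row does not reach is not made up. A row lasts 1/12 s, in which the tool goes at most 41.7 mm and 7.16 degrees, less where a joint would pass 70% of its speed; a pose out of reach is approached as far as the arm can. A call with a gripper value outside its range is refused whole. The fingers move at their own pace and stop on an object; "grip_force" is the grip in N (left out, the last holds). Time passes only in rows, so rows that do not move let the fingers close. It gives the time, the measured TCP pose, the force, the opening and the grip force at its end, in the units of the state.
- read_state(): the state, without advancing time (a new reading comes with each control period).
- read_camera(name): name is "scene" or "top" or "wrist"; returns the picture (420x560x3 uint8, red, green, blue); there is no depth.
- calibration(name): a dict with "camera_matrix" (3x3 intrinsics, pixels), "R" (3x3) and "t" (3): a world point X has camera coordinates R X + t. Camera axes: x right, y down, z forward; pixel columns grow to the right and rows downward; lengths in m; the calibration is good to about 2 mm. The wrist camera is an equidistant fisheye: a pixel r from the principal point sees the ray r / f radians off the axis. A picture is of the moment at which its call begins: read the wrist's pose just before it. calibration takes no time and is no camera call; for the wrist camera it gives the pose at the moment of the call.
- finish_job(): hands the job in; it is judged then, once.
Trained networks look in the newest picture that a camera, given by its name, has taken for a name from the list of things; names that differ only in an ending like _2 or _b are one class to them, and where a whole thing is asked for, a point or a joint stands for the part that bears it (a point fixed in the world has none). Each returns a list of dicts, best first, with "score" (0 to 1); they miss things now and then, are a little off and sometimes report something else, mostly with a low value. They report only what shows in the picture. A call takes as long as a camera call. They do not tell look-alikes from the thing itself.
- look_for(camera, query): "extent" ([left, top, right, bottom] in pixels, round what is visible of it).
- cut_out(camera, query): "region" (420x560 bool, what is visible of it) and "extent" ([left, top, right, bottom] in pixels, round what is visible of it).
- tip_of(camera, query): "at" ([row, column] in pixels: a listed point, or the origin of a listed thing).
The state is a dict: "time": time; "q": joint angles; "joint_vel": joint speeds; "joint_torque": joint torques, N m; "tool_pos": TCP position; "tcp_rot": TCP orientation; "wrist_force": force on the tool from outside, world axes, zero at the start; "torque": the same for the moment, N m; "width": opening from 0.0 (shut) to 1.0 (fully open); "grip_force": force on a finger pad.
Only numpy, scipy, OpenCV 4.12 (cv2) and the standard library are available. Lean on these libraries where they do the work, as an engineer would, in place of code of your own. Each camera call takes 0.05 s, during which the arm holds its last target. There are 200 camera calls.

## Working session

There is one attempt and no reset: what is moved stays moved. The work goes in short steps, Python scripts to look and compute and a tool call to move; the robot and the scene stay as the last step left them, time stands still between calls to the robot, and variables do not carry over. Pictures are saved under pics/ and viewed, at most 10 in all, crops included, and the job is handed in when it is done.

Besides the shell and the picture viewer there is one more tool, called after "Request:" as a command line: name --argument value ..., lists and objects as JSON in quotes. step_arm: Moves the arm, as the interface text tells. Its arguments: {"type":"object","properties":{"targets":{"type":"array","items":{"type":"array"}},"grip_force":{"type":"number"}},"required":["targets"]}

```bash
mkdir -p pics; ls
cat > h.py <<'E'
import numpy as np, cv2
from scipy.spatial.transform import Rotation as Rn
from workcell import *
def ray(cam,row,col,z):
    c=calibration(cam);K=np.array(c["camera_matrix"]);R=np.array(c["R"]);t=np.array(c["t"])
    d=np.array([(col-K[0,2])/K[0,0],(row-K[1,2])/K[1,1],1.])
    if cam=="wrist":
        r=np.hypot(d[0],d[1]); d=np.array([np.sin(r)*d[0]/r,np.sin(r)*d[1]/r,np.cos(r)])
    o=-R.T@t; d=R.T@d
    return o+d*(z-o[2])/d[2]
def save(cam,n,crop=None,s=1):
    im=read_camera(cam)[:,:,::-1]
    if crop: a,b,c,d=crop; im=im[b:d,a:c]
    cv2.imwrite("pics/"+n,cv2.resize(im,None,fx=s,fy=s,interpolation=cv2.INTER_CUBIC))
E
python3 - <<'E'
from h import *
a=read_camera("top")[:,:,::-1]
cv2.imwrite("pics/top.png",a)
for c in "red yellow green blue".split():
    q=f"keeper_{c}_top"
    for r in tip_of("top",q)[:3]: print(q,r["score"],r["at"],ray("top",*r["at"],.077).round(4))
for q in["jig","plug","disc"]:
    for r in tip_of("top",q)[:3]: print(q,r["score"],r["at"],ray("top",*r["at"],0.0).round(4))
s=read_state();print(s["time"],s["tool_pos"],s["tcp_rot"],s["width"],s["wrist_force"],nose_length)
b=read_camera("scene")[:,:,::-1];cv2.imwrite("pics/scene.png",b)
E
```

```text
pics
keeper_red_top 0.62 [299.8, 199.0] [0.2666 0.2736 0.077 ]
keeper_red_top 0.6 [214.9, 298.4] [ 0.5417 -0.0409  0.077 ]
keeper_yellow_top 0.54 [207.7, 350.4] [ 0.5667 -0.2096  0.077 ]
keeper_yellow_top 0.54 [289.3, 250.6] [0.3013 0.1099 0.077 ]
keeper_green_top 0.67 [318.2, 236.1] [0.2103 0.1542 0.077 ]
keeper_green_top 0.4 [237.8, 324.6] [ 0.468  -0.1258  0.077 ]
keeper_blue_top 0.66 [186.9, 316.4] [ 0.6344 -0.0991  0.077 ]
keeper_blue_top 0.52 [265.4, 221.6] [0.3763 0.2044 0.077 ]
jig 0.81 [213.0, 319.0] [ 0.5588 -0.1117  0.    ]
jig 0.68 [290.9, 231.5] [0.2947 0.1791 0.    ]
plug 0.65 [285.7, 398.4] [ 0.3173 -0.3757  0.    ]
plug 0.41 [214.3, 326.5] [ 0.5546 -0.1371  0.    ]
disc 0.9 [280.0, 350.9] [ 0.3346 -0.2181  0.    ]
disc 0.62 [215.0, 321.7] [ 0.5521 -0.1208  0.    ]
0.4 [ 0.15571564 -0.65671953  0.30367804] [-3.12001583e+00 -3.64847032e-01  4.74049500e-05] 1.0026799729394107 [-0.58318609 -0.28943089 -0.72409042] 0.0726
```

View pics/top.png

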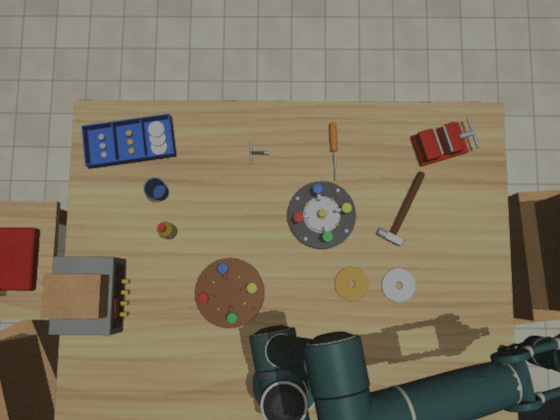

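View pics/scene.png

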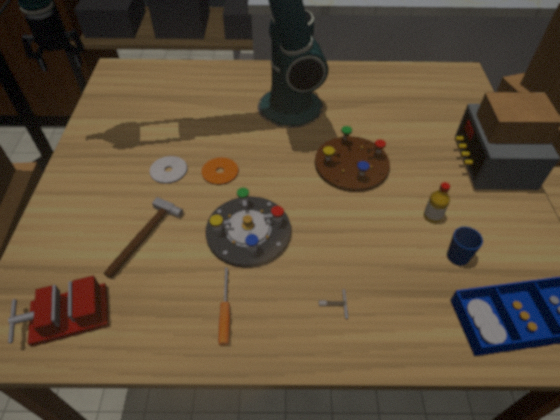

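Top picture: the candidates are the dark steel jig at (321,214), with red (298,215), yellow (347,208), green (327,237) and blue (318,188), and the brown look-alike at (230,293). Other look-alikes are an orange disc at (351,283) and the spare disc at (398,285). I choose the dark steel one, since it has the aluminium disc and the plug, and will check it in one crop. The scene view agrees, with the jig at (249,230).

```bash
python3 -c "
from h import *
save('top','crop.png',(270,165,375,265),5)"
```

Request:
step_arm --targets '[[[0,0,0],[28,-24,0],0],[[0,0,0],[28,-24,0],0],[[0,0,0],[28,-24,0],0],[[0,0,0],[28,-24,0],0],[[0,0,0],[28,-24,0],0]]'

```text
time: 0.92
tool_pos: [0.2649, -0.5064, 0.304]
tcp_rot: [3.12, 0.364, 0.0]
wrist_force: [0.2, -0.5, 0.2]
width: 0.301
grip_force: 0.0
```

View pics/crop.png

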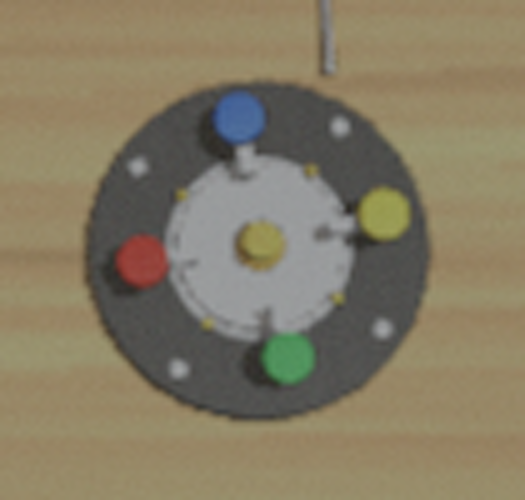

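The crop shows the dark steel plate with the aluminium disc and brass plug. The caps are red (298,217), yellow (347,208), green (328,236) and blue (318,188), so the choice is confirmed. Moving on.

Request:
step_arm --targets '[[[0,0,0],[28,-24,0],0],[[0,0,0],[28,-24,0],0],[[0,0,0],[28,-24,0],0],[[0,0,0],[28,-24,0],0],[[0,0,0],[28,-24,0],0]]'

```text
time: 1.33
tool_pos: [0.3735, -0.3571, 0.3043]
tcp_rot: [3.12, 0.364, 0.001]
wrist_force: [0.9, -0.9, -0.4]
width: -0.0
grip_force: 0.0
```

Request:
step_arm --targets '[[[0,0,0],[28,-24,0],0],[[0,0,0],[28,-24,0],0],[[0,0,0],[28,-24,0],0],[[0,0,0],[28,-24,0],0],[[0,0,0],[0,0,0],0]]'

```text
time: 1.75
tool_pos: [0.4626, -0.2347, 0.3043]
tcp_rot: [-3.117, -0.373, -0.004]
wrist_force: [-0.4, -0.1, -0.1]
width: 0.004
grip_force: 0.0
```

Run:
```python
from h import *
s=read_state();print(s["time"],s["tool_pos"],s["tcp_rot"],s["q"],s["width"],s["wrist_force"])
c=calibration("wrist");print(c["camera_matrix"],-np.array(c["R"]).T@c["t"])
save("wrist","w1.png")
for c in "red yellow green blue".split():
    q=f"keeper_{c}_top"
    for r in tip_of("wrist",q)[:3]: print(q,r["score"],r["at"],ray("wrist",*r["at"],.077).round(4))
```

```text
1.75 [ 0.46255203 -0.23473937  0.30430087] [-3.11741108 -0.3725414  -0.00443221] [-0.51938715 -0.0345165   1.9340018   0.00347358  1.24103186  0.81240732] 0.004324409989352757 [-0.41997641 -0.13950255 -0.12277209]
[[325.1922621    0.         273.58080605]
 [  0.         325.1922621  209.31536864]
 [  0.           0.           1.        ]] [ 0.53753077 -0.21637038  0.37458395]
keeper_red_top 0.83 [75.7, 98.8] [ 0.5378 -0.0424  0.077 ]
keeper_yellow_top 0.89 [70.6, 260.3] [ 0.5668 -0.2013  0.077 ]
keeper_green_top 0.58 [155.6, 173.1] [ 0.4728 -0.1386  0.077 ]
```

View pics/w1.png

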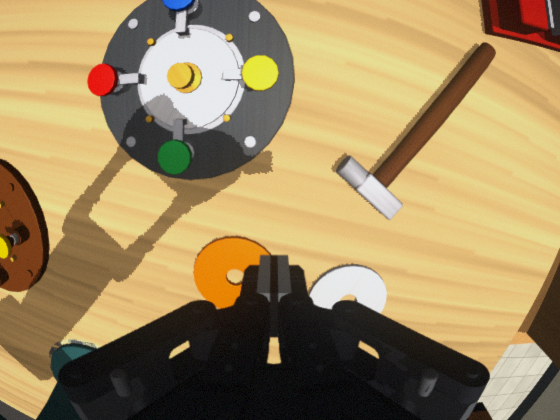

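The wrist view shows the steel jig with red (99,76), yellow (260,71), green (173,156) and blue (178,2). Red to yellow measures 0.1615 m against 0.160, and green fits the perpendicular. The jig centre comes out at (0.552,-0.122).

Request:
step_arm --targets '[[[0,0,0],[20,-28,0],0],[[0,0,0],[20,-28,0],0],[[0,0,0],[20,-28,0],0],[[0,0,0],[20,-28,0],0],[[0,0,0],[20,-28,0],0]]'

```text
time: 2.42
tool_pos: [0.5246, -0.0805, 0.3041]
tcp_rot: [3.121, 0.359, 0.0]
wrist_force: [1.2, 0.4, -0.2]
width: 0.002
grip_force: 0.0
```

Request:
step_arm --targets '[[[0,0,0],[19,-29,0],0],[[0,0,0],[0,0,35],0],[[0,0,0],[0,0,35],0],[[0,0,0],[0,0,35],0],[[0,0,0],[0,0,25],0]]'

```text
time: 2.83
tool_pos: [0.5349, -0.0486, 0.171]
tcp_rot: [-3.12, -0.362, 0.004]
wrist_force: [0.4, 0.4, -0.1]
width: 0.002
grip_force: 0.0
```

Request:
step_arm --targets '[[[0,0,0],[0,0,0],0],[[0,0,0],[0,0,0],0],[[0,0,0],[0,0,0],0]]'

```text
time: 3.08
tool_pos: [0.5374, -0.0487, 0.1755]
tcp_rot: [3.12, 0.362, 0.003]
wrist_force: [-0.0, -0.1, 0.5]
width: 0.001
grip_force: 0.0
```

```bash
cat > look.py <<'E'
from h import *
import sys
s=read_state();p=s["tool_pos"];R=Rn.from_rotvec(s["tcp_rot"]).as_matrix()
tip=p+R[:,2]*.0726
print("t",s["time"],"tip",tip.round(4),"z",R[:,2].round(3),"F",s["wrist_force"].round(2))
read_camera("wrist") if len(sys.argv)<2 else save("wrist",sys.argv[1])
for c in "red yellow green blue".split():
    for r in tip_of("wrist",f"keeper_{c}_top")[:2]:
        X=ray("wrist",*r["at"],.077); print(c,round(r["score"],2),r["at"],X.round(4),"tool mm",((X-tip)@R*1000).round(1))
E
python3 look.py w2.png
```

```text
t 3.0833 tip [ 0.5376 -0.0487  0.1029] z [ 0.002 -0.    -1.   ] F [-0.02 -0.13  0.49]
yellow 0.72 [244.5, 491.6] [ 0.571  -0.1926  0.077 ] tool mm [ -0.5 147.7  26. ]
yellow 0.56 [412.5, 71.5] [0.3007 0.1093 0.077 ] tool mm [-194.4 -208.1   25.3]
green 0.51 [350.1, 367.6] [ 0.4748 -0.1313  0.077 ] tool mm [-80.1  66.   25.8]
blue 0.93 [112.8, 410.0] [ 0.6316 -0.1018  0.077 ] tool mm [79.3 73.2 26.1]
```

View pics/w2.png

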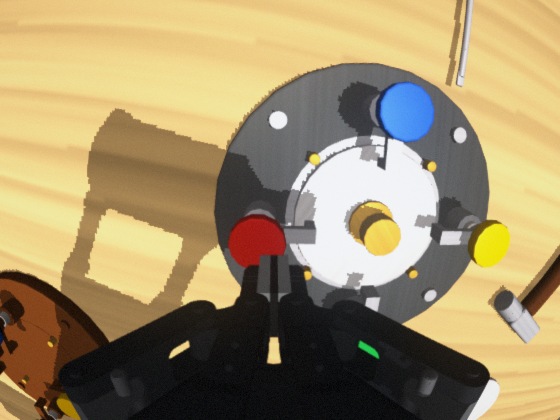

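Red cap at about (257,242), with the shut fingertips overlapping its lower right edge near (272,262). Blue is at (406,111) and yellow at (490,244).

Run:
```python
from h import *
s=read_state();R=Rn.from_rotvec(s["tcp_rot"]).as_matrix();tip=s["tool_pos"]+R[:,2]*.0726
for px in [(242,257),(243,257)]:
    X=ray("wrist",*px,.077);print(X,((X-tip)@R*1000).round(1))
im=read_camera("wrist").astype(int)
m=((im[:,:,0]>90)&(im[:,:,1]<40)&(im[:,:,2]<40)).astype(np.uint8);m[:, :200]=0;m[:,320:]=0
(x,y),r=cv2.minEnclosingCircle(cv2.findNonZero(m));print(x,y,r,ray("wrist",y,x,.077))
```

```text
[ 0.53999376 -0.03755686  0.077     ] [ 4.3 -9.7 26.4]
[ 0.5393904  -0.03768785  0.077     ] [ 3.7 -9.7 26.4]
257.5 243.1999969482422 28.556884765625 [ 0.53914274 -0.03782068  0.077     ]
```

Request:
step_arm --targets '[[[0,0,0],[3,-8,0],0],[[0,0,0],[0,0,7],0],[[0,0,0],[0,0,7],0],[[0,0,0],[0,0,4],0],[[0,0,0],[0,0,2],0]]'

```text
time: 3.8
tool_pos: [0.5365, -0.0388, 0.1523]
tcp_rot: [-3.12, -0.365, 0.004]
wrist_force: [0.4, 0.5, -0.1]
width: 0.0
grip_force: 0.0
```

Request:
step_arm --targets '[[[0,0,0],[0,0,0],0],[[0,0,0],[0,0,2],0],[[0,0,0],[0,0,2],0],[[0,0,0],[0,0,0],0],[[0,0,0],[0,0,0],0]]'

```text
time: 4.22
tool_pos: [0.5375, -0.0391, 0.1498]
tcp_rot: [-3.12, -0.365, 0.0]
wrist_force: [-0.5, -0.1, -0.9]
width: 0.003
grip_force: 0.0
```

Request:
step_arm --targets '[[[0,0,0],[0,0,2],0],[[0,0,0],[0,0,2],0],[[0,0,0],[0,0,2],0],[[0,0,0],[0,0,0],0],[[0,0,0],[0,0,0],0]]'

```text
time: 4.63
tool_pos: [0.5379, -0.0391, 0.1441]
tcp_rot: [3.12, 0.365, 0.001]
wrist_force: [0.9, -0.4, 2.4]
width: 0.001
grip_force: 0.9
```

Contact at about 2.4 N. Tip at 0.0715.

Request:
step_arm --targets '[[[0,0,0],[0,0,1.5],0],[[0,0,0],[0,0,1.5],0],[[0,0,0],[0,0,1],0],[[0,0,0],[0,0,0],0],[[0,0,0],[0,0,0],0]]'

```text
time: 5.05
tool_pos: [0.5378, -0.0391, 0.1399]
tcp_rot: [3.12, 0.365, 0.001]
wrist_force: [1.5, -1.4, 3.0]
width: 0.003
grip_force: 1.0
```

Request:
step_arm --targets '[[[0,0,0],[0,0,1],0],[[0,0,0],[0,0,0.5],0],[[0,0,0],[0,0,0],0],[[0,0,0],[0,0,0],0]]'

```text
time: 5.38
tool_pos: [0.5376, -0.039, 0.1384]
tcp_rot: [-3.12, -0.365, -0.0]
wrist_force: [2.0, -0.4, 1.5]
width: 0.0
grip_force: 1.1
```

Request:
step_arm --targets '[[[0,0,0],[0,0,-4],0],[[0,0,0],[0,0,-10],0],[[0,0,0],[0,0,-15],0],[[0,0,0],[0,0,-15],0],[[0,0,0],[0,0,0],0]]'

```text
time: 5.8
tool_pos: [0.539, -0.0392, 0.1857]
tcp_rot: [3.119, 0.365, 0.007]
wrist_force: [0.3, -0.2, 1.7]
width: -0.001
grip_force: 0.0
```

Request:
step_arm --targets '[[[0,0,0],[-1.5,33,0],0],[[0,0,0],[-1.5,33,0],0],[[0,0,0],[-1.5,33,0],0],[[0,0,0],[-1.5,33,0],0],[[0,0,0],[-2,28,0],0]]'

```text
time: 6.22
tool_pos: [0.5664, -0.1983, 0.1819]
tcp_rot: [-3.12, -0.365, 0.001]
wrist_force: [0.3, 0.1, -0.2]
width: 0.001
grip_force: 0.0
```

Request:
step_arm --targets '[[[0,0,0],[0,0,3],0],[[0,0,0],[0,0,3],0],[[0,0,0],[0,0,2],0],[[0,0,0],[0,0,0],0]]'

```text
time: 6.55
tool_pos: [0.5655, -0.1952, 0.173]
tcp_rot: [-3.118, -0.366, 0.004]
wrist_force: [-1.1, 0.4, -0.7]
width: -0.003
grip_force: 0.0
```

```bash
python3 look.py w3.png
```

```text
t 6.55 tip [ 0.5653 -0.1951  0.1004] z [-0.003  0.001 -1.   ] F [-1.09  0.45 -0.72]
red 0.73 [226.0, 46.3] [ 0.5435 -0.0457  0.077 ] tool mm [  13.4 -150.4   23.6]
yellow 0.76 [243.6, 273.8] [ 0.5703 -0.1942  0.077 ] tool mm [ 5.1  0.3 23.3]
blue 0.94 [100.2, 128.7] [ 0.6322 -0.0994  0.077 ] tool mm [ 87.3 -77.6  23.3]
```

View pics/w3.png

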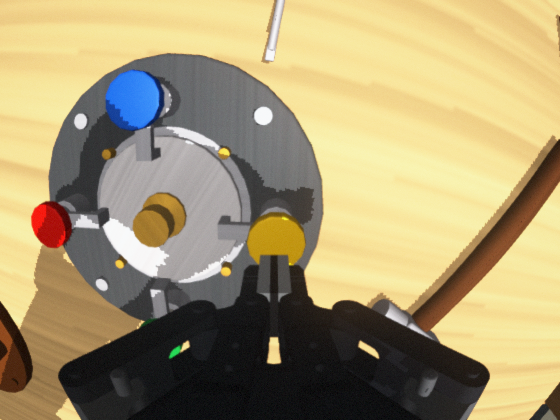

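Yellow is at (275,240), right ahead of the fingertips at (274,262), and red (51,224) looks lowered. I'll check the red band in the scene camera.

```bash
python3 -c "
from h import *
save('scene','s2.png',(195,175,305,275),7)
c=calibration('scene')
def pj(X):
    p=np.array(c['camera_matrix'])@(np.array(c['R'])@X+c['t']);return p[:2]/p[2]
for z in(.078,.068,.065): print(pj(np.array([.539,-.039,z])))
for r in tip_of('scene','keeper_red_top')[:2]:print(r)"
```

```text
[277.84122034 209.41546133]
[277.84911117 211.85337757]
[277.85145811 212.57848053]
{'at': [211.3, 278.6], 'score': 0.41}
{'at': [142.4, 382.7], 'score': 0.4}
```

View pics/s2.png

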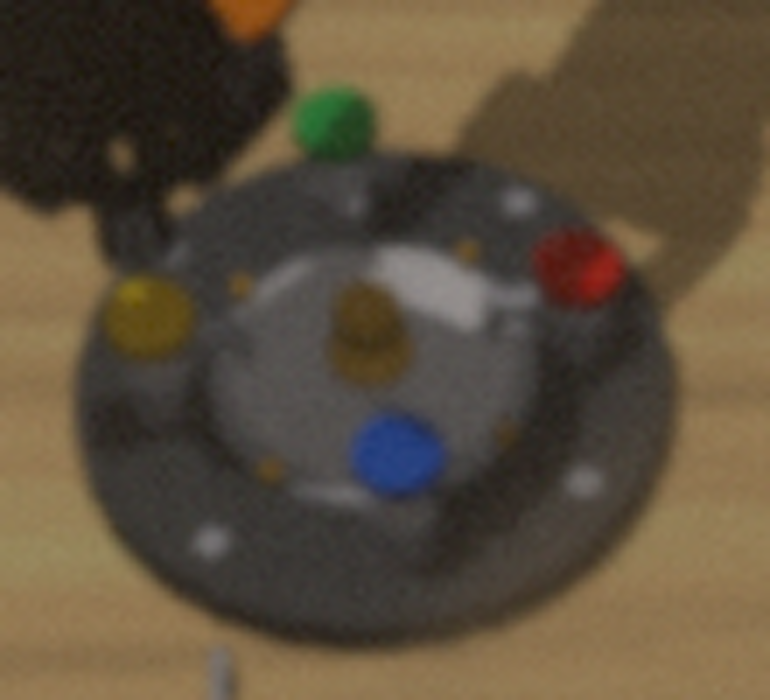

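The band is too small to resolve in the scene crop, where red is at (580,268). The parallax in w3 puts the red cap about 8 mm or more lower, which agrees with the tip height of 65.8 mm. On to yellow.

Request:
step_arm --targets '[[[0,0,0],[4,0,6],0],[[0,0,0],[0,0,7],0],[[0,0,0],[0,0,5],0],[[0,0,0],[0,0,4],0],[[0,0,0],[0,0,2],0]]'

```text
time: 7.32
tool_pos: [0.5698, -0.1954, 0.1488]
tcp_rot: [-3.119, -0.365, 0.003]
wrist_force: [0.0, -0.4, -0.2]
width: -0.0
grip_force: 0.0
```

Request:
step_arm --targets '[[[0,0,0],[0,0,1.5],0],[[0,0,0],[0,0,1.5],0],[[0,0,0],[0,0,1.5],0],[[0,0,0],[0,0,0],0],[[0,0,0],[0,0,0],0]]'

```text
time: 7.73
tool_pos: [0.5706, -0.1957, 0.1462]
tcp_rot: [3.12, 0.365, 0.0]
wrist_force: [-1.0, 1.5, 1.6]
width: 0.0
grip_force: 0.8
```

Target TCP is 0.1385 again.

Request:
step_arm --targets '[[[0,0,0],[0,0,1.5],0],[[0,0,0],[0,0,1.5],0],[[0,0,0],[0,0,1.5],0],[[0,0,0],[0,0,1.5],0],[[0,0,0],[0,0,0],0]]'

```text
time: 8.15
tool_pos: [0.5708, -0.1958, 0.1397]
tcp_rot: [3.12, 0.365, 0.001]
wrist_force: [0.3, 0.6, 2.5]
width: 0.0
grip_force: 1.1
```

Request:
step_arm --targets '[[[0,0,0],[0,0,1],0],[[0,0,0],[0,0,0],0],[[0,0,0],[0,0,0],0]]'

```text
time: 8.4
tool_pos: [0.5708, -0.1958, 0.1389]
tcp_rot: [3.12, 0.365, 0.001]
wrist_force: [0.0, -0.1, 1.5]
width: 0.0
grip_force: 1.0
```

Request:
step_arm --targets '[[[0,0,0],[0,0,0.7],0],[[0,0,0],[0,0,0],0],[[0,0,0],[0,0,-10],0],[[0,0,0],[0,0,-16],0],[[0,0,0],[0,0,-16],0]]'

```text
time: 8.82
tool_pos: [0.5695, -0.1952, 0.1799]
tcp_rot: [-3.119, -0.365, 0.004]
wrist_force: [0.4, 0.0, 0.4]
width: 0.002
grip_force: 0.0
```

Request:
step_arm --targets '[[[0,0,0],[-19,-20,0],0],[[0,0,0],[-20,-21,0],0],[[0,0,0],[-20,-21,0],0],[[0,0,0],[-19,-21,3],0],[[0,0,0],[0,0,4],0]]'

```text
time: 9.23
tool_pos: [0.4704, -0.1301, 0.1721]
tcp_rot: [-3.117, -0.366, 0.008]
wrist_force: [-0.8, 0.5, -0.1]
width: 0.002
grip_force: 0.0
```

Request:
step_arm --targets '[[[0,0,0],[0,0,0],0],[[0,0,0],[0,0,0],0]]'

```text
time: 9.4
tool_pos: [0.4758, -0.133, 0.1736]
tcp_rot: [3.12, 0.365, 0.001]
wrist_force: [0.6, -0.4, 0.8]
width: -0.004
grip_force: 0.0
```

```bash
python3 look.py w4.png
```

```text
t 9.4 tip [ 0.4759 -0.133   0.101 ] z [ 0.001 -0.    -1.   ] F [ 0.57 -0.39  0.79]
red 0.68 [108.8, 138.3] [ 0.5388 -0.0442  0.077 ] tool mm [ 81.7 -71.8  24. ]
yellow 0.75 [116.0, 420.3] [ 0.5705 -0.1929  0.077 ] tool mm [78.2 80.2 24.1]
green 0.82 [252.2, 274.3] [ 0.4758 -0.1339  0.077 ] tool mm [-0.3  0.9 24. ]
blue 0.3 [169.6, 554.0] [ 0.5735 -0.3111  0.077 ] tool mm [ 53.8 195.8  24.1]
```

View pics/w4.png

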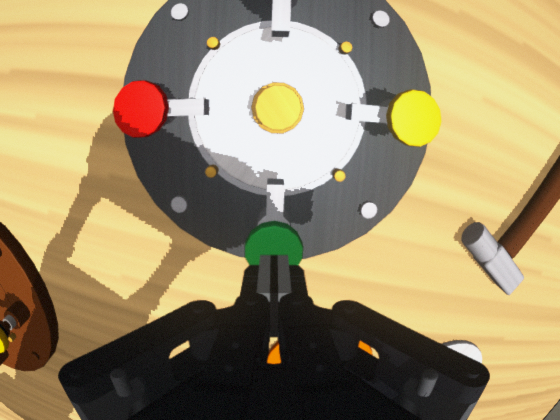

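Green is at (274,250), directly in front of the fingertips and centred. Red (139,108) and yellow (415,118) are both lowered.

Request:
step_arm --targets '[[[0,0,0],[1,0,6],0],[[0,0,0],[0,0,7],0],[[0,0,0],[0,0,5],0],[[0,0,0],[0,0,4],0],[[0,0,0],[0,0,2],0]]'

```text
time: 10.07
tool_pos: [0.4759, -0.1325, 0.1481]
tcp_rot: [-3.12, -0.365, 0.003]
wrist_force: [-1.4, 1.0, 2.8]
width: -0.003
grip_force: 1.3
```

Request:
step_arm --targets '[[[0,0,0],[0,0,1.5],0],[[0,0,0],[0,0,1.5],0],[[0,0,0],[0,0,1.5],0],[[0,0,0],[0,0,0],0],[[0,0,0],[0,0,0],0]]'

```text
time: 10.48
tool_pos: [0.4765, -0.1326, 0.1448]
tcp_rot: [3.12, 0.365, 0.0]
wrist_force: [-1.1, 0.2, 2.9]
width: 0.004
grip_force: 0.8
```

Request:
step_arm --targets '[[[0,0,0],[0,0,1.5],0],[[0,0,0],[0,0,1.5],0],[[0,0,0],[0,0,1.5],0],[[0,0,0],[0,0,1],0],[[0,0,0],[0,0,0],0]]'

```text
time: 10.9
tool_pos: [0.4767, -0.1327, 0.1391]
tcp_rot: [3.12, 0.365, 0.001]
wrist_force: [0.1, -0.1, 2.4]
width: -0.0
grip_force: 1.1
```

Request:
step_arm --targets '[[[0,0,0],[0,0,1],0],[[0,0,0],[0,0,0],0],[[0,0,0],[0,0,0],0]]'

```text
time: 11.15
tool_pos: [0.4767, -0.1327, 0.1383]
tcp_rot: [3.12, 0.365, 0.001]
wrist_force: [-0.2, 1.3, 1.5]
width: -0.0
grip_force: 1.0
```

Request:
step_arm --targets '[[[0,0,0],[0,0,-10],0],[[0,0,0],[0,0,-16],0],[[0,0,0],[0,0,-16],0],[[0,0,0],[30,1,0],0],[[0,0,0],[32,1,0],0]]'

```text
time: 11.57
tool_pos: [0.5374, -0.1206, 0.1821]
tcp_rot: [3.12, 0.362, 0.003]
wrist_force: [0.7, -0.6, -1.2]
width: 0.001
grip_force: 0.0
```

Request:
step_arm --targets '[[[0,0,0],[34,1,0],0],[[0,0,0],[32,1,0],0],[[0,0,0],[27,0,3],0],[[0,0,0],[0,0,4],0],[[0,0,0],[0,0,0],0]]'

```text
time: 11.98
tool_pos: [0.6287, -0.1003, 0.1724]
tcp_rot: [-3.12, -0.367, 0.002]
wrist_force: [0.4, 0.2, -0.3]
width: -0.005
grip_force: 0.0
```

Request:
step_arm --targets '[[[0,0,0],[0,0,0],0],[[0,0,0],[0,0,0],0]]'

```text
time: 12.15
tool_pos: [0.6269, -0.1009, 0.1729]
tcp_rot: [-3.12, -0.364, 0.003]
wrist_force: [0.4, 0.0, -0.3]
width: -0.003
grip_force: 0.0
```

```bash
python3 look.py w5.png
```

```text
t 12.15 tip [ 0.6268 -0.1009  0.1003] z [-0.002  0.    -1.   ] F [ 0.36  0.02 -0.26]
red 0.69 [297.4, 516.8] [ 0.6246 -0.2949  0.077 ] tool mm [-46.8 188.3  23.3]
yellow 0.45 [340.7, 381.0] [ 0.5756 -0.1892  0.077 ] tool mm [-70.1  74.1  23.4]
blue 0.87 [246.6, 278.5] [ 0.6307 -0.1029  0.077 ] tool mm [ 3.4  2.9 23.3]
```

View pics/w5.png

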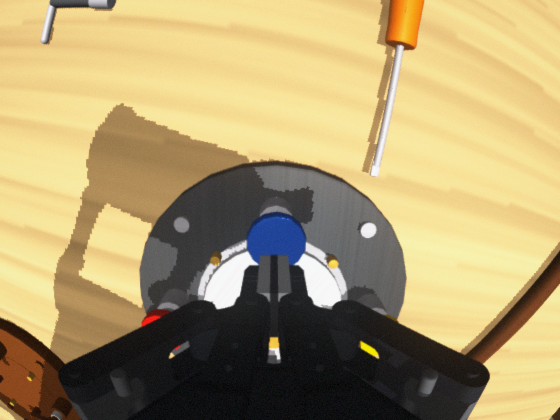

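Blue is at (277,240), slightly ahead of the fingertips, so I correct x +4 mm and y +1 mm and press.

Request:
step_arm --targets '[[[0,0,0],[4,1,6],0],[[0,0,0],[0,0,7],0],[[0,0,0],[0,0,5],0],[[0,0,0],[0,0,4],0],[[0,0,0],[0,0,2],0]]'

```text
time: 12.82
tool_pos: [0.6318, -0.1007, 0.148]
tcp_rot: [-3.12, -0.365, 0.003]
wrist_force: [-1.6, 0.6, 2.5]
width: 0.003
grip_force: 1.3
```

Request:
step_arm --targets '[[[0,0,0],[0,0,1.5],0],[[0,0,0],[0,0,1.5],0],[[0,0,0],[0,0,1.5],0],[[0,0,0],[0,0,0],0],[[0,0,0],[0,0,0],0]]'

```text
time: 13.23
tool_pos: [0.6323, -0.1008, 0.1448]
tcp_rot: [-3.12, -0.365, -0.0]
wrist_force: [-1.4, -0.5, 1.3]
width: 0.001
grip_force: 0.9
```

Request:
step_arm --targets '[[[0,0,0],[0,0,1.5],0],[[0,0,0],[0,0,1.5],0],[[0,0,0],[0,0,1.5],0],[[0,0,0],[0,0,1],0],[[0,0,0],[0,0,0],0]]'

```text
time: 13.65
tool_pos: [0.6326, -0.1009, 0.1391]
tcp_rot: [3.12, 0.365, 0.001]
wrist_force: [0.3, -0.1, 2.4]
width: 0.001
grip_force: 1.1
```

Request:
step_arm --targets '[[[0,0,0],[0,0,1],0],[[0,0,0],[0,0,0],0],[[0,0,0],[0,0,0],0]]'

```text
time: 13.9
tool_pos: [0.6325, -0.1009, 0.1383]
tcp_rot: [3.12, 0.365, 0.001]
wrist_force: [0.6, -0.4, 2.1]
width: 0.001
grip_force: 1.0
```

Request:
step_arm --targets '[[[0,0,0],[0,0,-10],0],[[0,0,0],[0,0,-30],0],[[0,0,0],[0,0,-30],0],[[0,0,0],[-30,0,-30],0],[[0,0,0],[-35,0,-20],0]]'

```text
time: 14.32
tool_pos: [0.5715, -0.1158, 0.2613]
tcp_rot: [3.118, 0.367, 0.007]
wrist_force: [0.0, -0.9, 1.0]
width: -0.001
grip_force: 0.0
```

Request:
step_arm --targets '[[[0,0,0],[-35,0,0],0],[[0,0,0],[-35,0,0],0],[[0,0,0],[0,0,0],0],[[0,0,0],[0,0,0],0],[[0,0,0],[0,0,0],0]]'

```text
time: 14.73
tool_pos: [0.5018, -0.132, 0.2583]
tcp_rot: [3.12, 0.364, 0.002]
wrist_force: [-0.0, 0.8, -0.0]
width: 0.001
grip_force: 0.0
```

```bash
python3 look.py w6.png; python3 -c "
from h import *
for q in ['plug','disc']:
    for r in tip_of('wrist',q)[:2]: print(q,r['score'],ray('wrist',*r['at'],.02).round(4))"
```

```text
t 14.7333 tip [ 0.5019 -0.132   0.1857] z [ 0.002 -0.    -1.   ] F [-0.03  0.78 -0.01]
red 0.61 [137.0, 172.4] [ 0.5405 -0.0402  0.077 ] tool mm [ 58.5 -80.6 108.7]
yellow 0.79 [146.0, 366.6] [ 0.5687 -0.1917  0.077 ] tool mm [ 51.1  73.4 108.8]
yellow 0.59 [316.9, 39.6] [0.3046 0.1089 0.077 ] tool mm [-136.8 -280.   108.3]
green 0.88 [232.5, 268.8] [ 0.4798 -0.1328  0.077 ] tool mm [-21.9  -4.4 108.7]
green 0.67 [348.6, 16.8] [0.2191 0.1695 0.077 ] tool mm [-206.  -358.6  108.2]
blue 0.8 [39.1, 274.0] [ 0.6312 -0.1011  0.077 ] tool mm [132.7  -0.3 108.9]
blue 0.33 [173.1, 500.8] [ 0.5841 -0.331   0.077 ] tool mm [ 34.  212.5 108.9]
plug 0.71 [ 0.5517 -0.1146  0.02  ]
disc 0.88 [ 0.5534 -0.1163  0.02  ]
```

View pics/w6.png

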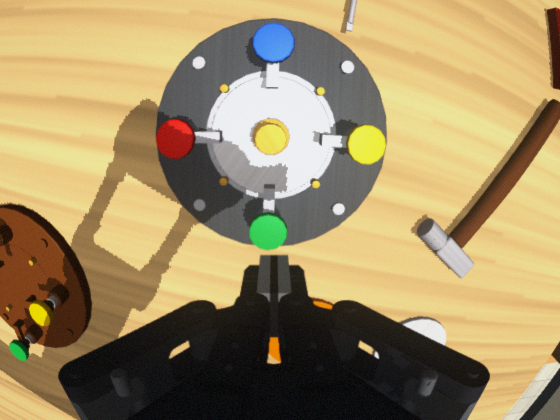

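All four caps are down: red (175,139), yellow (367,144), green (268,232), blue (273,42). The spacing of opposite caps puts their tops at about 67–68 mm, so about 10 mm down. The disc and plug are still centred and the arm is clear.

```bash
python3 -c "
from workcell import *
print(finish_job())"
```

```text
the job is handed in; nothing more can be done
None
```

I pressed the four keepers down about 10 mm each, in the order red, yellow, green, blue, with force readings of about 3 N; the last view showed the disc and plug still centred, and I handed the job in (no verdict was returned).

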